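# Put a roller catch away in a push-latch parts drawer

### The job

Put the little roller catch (the sand-coloured block with a grey roller at one end) away in the small blue parts drawer: press the red button on top so that the tray springs out, lay the catch in the tray, then push the tray in until its latch clicks and it stays shut by itself, flush with the housing. Be gentle with the drawer unit, never forcing it, and leave the other things on the bench where they are.

Things in the scene. Friction and masses are not known exactly. Their poses are not given: they have to be found in the camera images.
- drawer_unit: small blue housing fixed to the bench, 140 deep (x) x 132 wide (y) x 60 high; origin at the centre of its underside, its front (where the tray comes out) faces its own -x, front face at x -70. The top is closed. It stands at a different place and heading (up to 0.25 rad) each time
- tray (a joint): how far the tray is out of the housing (towards its -x), m: 0 latched, tray front flush; 0.090 fully out. A spring always pushes it out (4 N shut, 2 N out). To latch it, push it in PAST flush: the latch clicks about 2 to 21 mm deeper than flush, a hidden depth that differs each time. Then let go: latched, it comes back to flush and stays; if not, it springs out again
- tray_boss (a point): centre of the front face of the black push block (44 wide y, 24 high, 35 deep) on the tray's front, 26 above the bench; axes as the housing, push towards +x. Pushed slowly, the force rises to 7 to 9 N on the latch, drops to about 5 N at the click; about 2 mm deeper a rubber buffer begins (3 N per mm), 3 mm before a solid stop. The block stays clear of the housing even at the stop
- tray_floor (a point): point on the tray's inner floor, 8 above the bench, mid of the area that lies open when the tray is fully out (82 along x, 110 along y); the inside reaches from x -41 to +45 and y -55 to +55 from this point. Side walls rise 32 above this floor, the tray's front 46. Axes as the housing
- release_top (a point): centre of the top of the round red release button (26 diameter) on the housing's top, 74 above the bench when up; pressed straight down. Spring about 3 N at first, 6.5 N at the bottom of its 11 travel; the tray is let go 5 to 7 down. It also dips by itself while the tray rides over the latch and springs up at the click
- roller_catch: sand-coloured block 20 (x) x 58 (y) x 18 (z) with a grey roller at its -y end, 60 g, lying flat on the bench; origin at the centre of its underside. Grip it across its 20 width. It has to lie in the tray
- brass_hinge: brass butt hinge 34 x 66 x 30, standing near; origin under its centre. Leave alone
- angle_bracket: zinc angle bracket 30 x 75 x 34; origin under its centre. Leave alone
- tape_measure: yellow tape measure 34 x 78 x 66, standing; origin under its centre. Leave alone
Mind the look-alikes: they are no part of the job. There is more than one size of the roller_catch; the job needs the largest.

How it is judged (in metres and radians):
On the way, in this order (a step that is already met when the one before it is completed fails the run):
1. the tray has sprung out (value of joint tray above 0.075 m), for 0.2 s.
2. the roller catch lies in the open tray and is let go (x of roller_catch in the frame of tray_floor between -0.045 and 0.049 m and y of roller_catch in the frame of tray_floor between -0.055 and 0.055 m and z of roller_catch in the frame of tray_floor between -0.006 and 0.025 m and value of joint tray above 0.06 m and contact force between the fingers and roller_catch below 0.05 N and linear speed of roller_catch below 0.03 m/s), for 0.2 s.
At the end, for the whole second after the job is handed in: The tray is latched: it stays by itself within 3 mm of flush (joint 0), at rest, with the roller catch lying inside it (its origin between the tray's walls and less than 25 mm above the tray floor), also at rest (x of roller_catch in the frame of tray_floor between -0.045 and 0.049 m and y of roller_catch in the frame of tray_floor between -0.055 and 0.055 m and z of roller_catch in the frame of tray_floor between -0.006 and 0.025 m and value of joint tray between -0.003 and 0.003 m and velocity of joint tray between -0.005 and 0.005 m/s and linear speed of roller_catch below 0.02 m/s); the robot touches nothing.
It fails at once if the drawer unit (housing, button or tray) is pressed with more than 20 N (contact force between any of the fingers, the arm and drawer_unit above 20 N).
It fails at once if the hinge, the bracket or the tape measure is moved by more than 25 mm (distance of any of brass_hinge, angle_bracket, tape_measure from where it was at the start of the episode above 0.025 m).
It also fails if it takes over 64 s, if anything falls off the work surface, if the arm or the gripper's body presses on something with over 40 N, if the wrist force passes 120 N, or if a joint passes its speed limit or range.

### The arm

A 6-joint arm with a two-finger parallel gripper is mounted at the origin on a cart in front of the work surface, level with it; the furniture and walls round the work are solid. World frame = base frame: x ahead of the robot, y to its left, z up, the work surface at z = 0. Lengths are in mm, angles in rad, forces in N, time in s.
With the tool pointing down it reaches from about 275 to 1000 mm from the base axis. Payload 8.4 kg.
Tool frame: the origin (TCP) lies between the finger pads; the fingertips stand r.tips_ahead ahead of it and the grasp point (between the pads) lies 6 mm ahead of it (r.tips_ahead is the distance from the TCP to the fingertips, in mm); z points along the fingers, y is the line along which they close (so a half turn about z gives the same grasp; the last joint's range is limited). The gripper opens to 85 mm and grips with 20 to 120 N. Pads are 22 mm wide; open, the fingers measure 114 mm over their backs; the gripper's body (76 mm by 85 mm) begins 54 mm behind the grasp point. The pads swing forward as they close: fully open they stand 13 mm farther back than shut.
Start: joints at [1.176, 0.353, 1.633, -0, 1.155, -0.002], TCP at [239.234, 577.404, 256.281] pointing down, gripper open.
Joint ranges: [-2.63, 2.63], [-0.92, 2.1], [0.06, 2.66], [-1.3, 4.44], [0, 2.69], [-3.02, 3.02]. Speed limits (rad/s): [2.22, 2.22, 2.79, 3.14, 3.14, 3.14].

### API

Orientations are given as [roll, pitch, yaw] about the fixed x, y, z axes, in that order (R = Rz(yaw) Ry(pitch) Rx(roll)).
In Python, from rig import r gives the robot as it stands.
- The arm moves only by the tool carry_out, never from a script. Its arguments are lists of equal length, an entry for each row: "delta_pos": the shift along the tool's x, y, z in m, a list of three; "rot": the turn, a rotation vector about the tool's x, y, z in degrees, a list of three. A call has 1 to 8 rows; each row is the pose to reach, as a shift and turn from the pose commanded when the call began, along the tool's axes at that moment; what a row does not reach only later rows make up. A row lasts 1/8 s, in which the tool goes at most 62.5 mm and 10.7 degrees, less where a joint would pass 70% of its speed; a pose out of reach is approached as far as the arm can. A call with a gripper value outside its range is refused whole. "claw" is the finger opening in m, from 0 to 0.0854, set as the call begins (left out, the last holds). The fingers move at their own pace and stop on an object; "grip_force" is the grip in N (left out, the last holds). Time passes only in rows, so rows that repeat a pose let the fingers close. It gives the time, the measured TCP pose, the force, the opening and the grip force at its end, in the units of the state.
- r.sense(): the state, without advancing time (a new reading comes with each control period).
- r.grab_frame(name): name is "scene" or "top" or "wrist"; returns the picture (480x640x3 uint8, blue, green, red); there is no depth.
- r.camera_info(name): a dict with "fx", "fy", "cx", "cy" (pixels), "pose" (4x4, takes a point from camera to world coordinates); the wrist camera has in their place "hand_eye" (4x4, takes a point from camera to tool coordinates, whose origin is the TCP and whose axes are the flange's). Camera axes: x right, y down, z forward; pixel columns grow to the right and rows downward; lengths in mm; the calibration is good to about 2 mm. A picture is of the moment at which its call begins: read the wrist's pose just before it. camera_info takes no time and is no camera call.
- r.sign_off(): hands the job in; it is judged then, once.
Trained networks look in the newest picture that a camera, given by its name, has taken for a name from the list of things; names that differ only in an ending like _2 or _b are one class to them, and where a whole thing is asked for, a point or a joint stands for the part that bears it (a point fixed in the world has none). Each returns a list of dicts, best first, with "p" (0 to 1); they miss things now and then, are a little off and sometimes report something else, mostly with a low value. They report only what shows in the picture. A call takes as long as a camera call. They do not tell look-alikes from the thing itself.
- r.recognise(thing, camera): "box" ([left, top, right, bottom] in pixels, round what is visible of it).
- r.cut_out(thing, camera): "mask" (480x640 bool, what is visible of it) and "box" ([left, top, right, bottom] in pixels, round what is visible of it).
The state is a dict: "clock": time; "qpos": joint angles; "qvel": joint speeds; "joint_efforts": joint torques, N m; "eef_pos": TCP position; "tcp_rot": TCP orientation; "contact_force": force on the tool from outside, world axes, zero at the start; "wrist_torque": the same for the moment, N m; "opening": opening from 0.0 (shut) to 1.0 (fully open); "grasp_force": force on a finger pad.
Only numpy, scipy, OpenCV 4.12 (cv2) and the standard library are available. Lean on these libraries where they do the work, as an engineer would, in place of code of your own. Each camera call takes 0.05 s, during which the arm holds its last target. There are 200 camera calls.

## Working session

There is one attempt and no reset: what is moved stays moved. The work goes in short steps, Python scripts to look and compute and a tool call to move; the robot and the scene stay as the last step left them, time stands still between calls to the robot, and variables do not carry over. Pictures are saved under pics/ and viewed, at most 10 in all, crops included, and the job is handed in when it is done.

Besides the shell and the picture viewer there is one more tool, called after ">>>" by a JSON object that holds its "name" and its "arguments", one argument or row to a line. carry_out: Moves the arm, as the interface text tells. Its arguments: {"type":"object","properties":{"delta_pos":{"type":"array","items":{"type":"array","items":{"type":"number"}}},"rot":{"type":"array","items":{"type":"array","items":{"type":"number"}}},"claw":{"type":"number"},"grip_force":{"type":"number"}},"required":["delta_pos","rot"]}

```bash
ls; mkdir -p pics
python3 - <<'E'
from rig import r
import cv2,numpy as np
print(r.sense(), r.tips_ahead)
for c in("scene","top"):
    cv2.imwrite(f"pics/{c}0.png",r.grab_frame(c)); print(c,r.camera_info(c))
    for t in("drawer_unit","roller_catch","release_top","tray_boss","brass_hinge","angle_bracket","tape_measure"):
        print(t,[(np.round(d["box"]).tolist(),round(d["p"],2)) for d in r.recognise(t,c)])
print(r.camera_info("wrist"))
E
```

```text
pics
{'clock': 0.0, 'qpos': array([ 1.17557965e+00,  3.53627154e-01,  1.63412390e+00, -5.84043570e-06,
        1.15521483e+00, -2.42179795e-03]), 'qvel': array([-0.00124142,  0.00072475, -0.00116648, -0.00132415,  0.00106427,
        0.00085925]), 'joint_efforts': array([-6.69184847e-04, -6.05246043e+01, -3.42074561e+01,  1.61104313e-04,
        9.09505121e-03, -4.19553339e-05]), 'eef_pos': array([239.07739894, 576.99029632, 255.57915351]), 'tcp_rot': array([-3.14021941e+00,  2.01436125e-06,  2.74880013e+00]), 'contact_force': array([-0.70815396, -0.52721575,  0.42277   ]), 'wrist_torque': array([-0.02336749,  0.01719969, -0.01885645]), 'grasp_force': 0.0, 'opening': 0.9986323561496866} 25.0
scene {'fx': 440.11364772823396, 'fy': 440.11364772823396, 'cx': 318.23600018337277, 'cy': 242.31560993781147, 'pose': array([[ 8.27866572e-01, -2.95170518e-01,  4.76981451e-01,
         8.26252159e+01],
       [-5.60814427e-01, -4.52443966e-01,  6.93384191e-01,
        -7.10041464e+02],
       [ 1.11408091e-02, -8.41527672e-01, -5.40099120e-01,
         6.19014111e+02],
       [ 0.00000000e+00, 
[... 1145 characters left out ...]
]
tray_boss [([257.0, 229.0, 311.0, 253.0], 0.65)]
brass_hinge [([436.0, 281.0, 467.0, 311.0], 0.88)]
angle_bracket [([175.0, 275.0, 214.0, 290.0], 0.67)]
tape_measure [([159.0, 193.0, 197.0, 225.0], 0.74), ([178.0, 276.0, 215.0, 290.0], 0.61)]
{'fx': 393.2695799768572, 'fy': 393.2695799768572, 'cx': 311.3348068455363, 'cy': 234.14918901303156, 'hand_eye': array([[ 1.49587074e-04, -9.66108925e-01, -2.58134697e-01,
         6.49975935e+01],
       [ 9.99999985e-01,  1.21868481e-04,  1.23380718e-04,
         1.30920068e+00],
       [-8.77407293e-05, -2.58134712e-01,  9.66108929e-01,
        -1.16635649e+02],
       [ 0.00000000e+00,  0.00000000e+00,  0.00000000e+00,
         1.00000000e+00]])}
```

Run:
```python
import cv2
a=cv2.imread("pics/top0.png")[140:330,140:510]; cv2.imwrite("pics/topc.png",cv2.resize(a,None,fx=2.15,fy=2.15,interpolation=cv2.INTER_CUBIC))
a=cv2.imread("pics/scene0.png")[180:380,210:470]; cv2.imwrite("pics/scc.png",cv2.resize(a,None,fx=3,fy=3,interpolation=cv2.INTER_CUBIC))
```

```text
(no output)
```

View pics/topc.png

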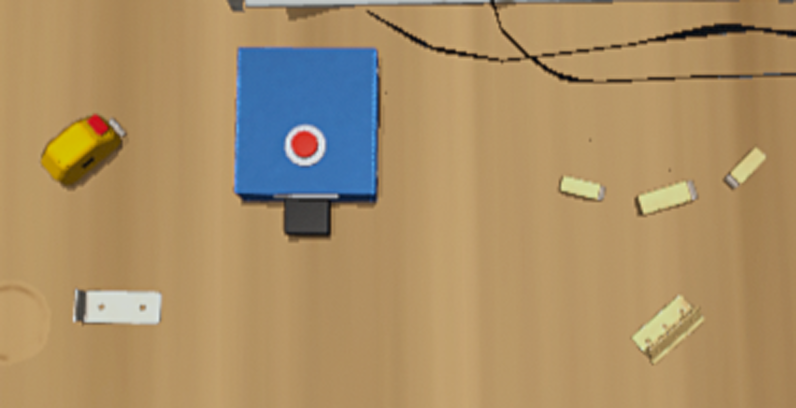

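View pics/scc.png

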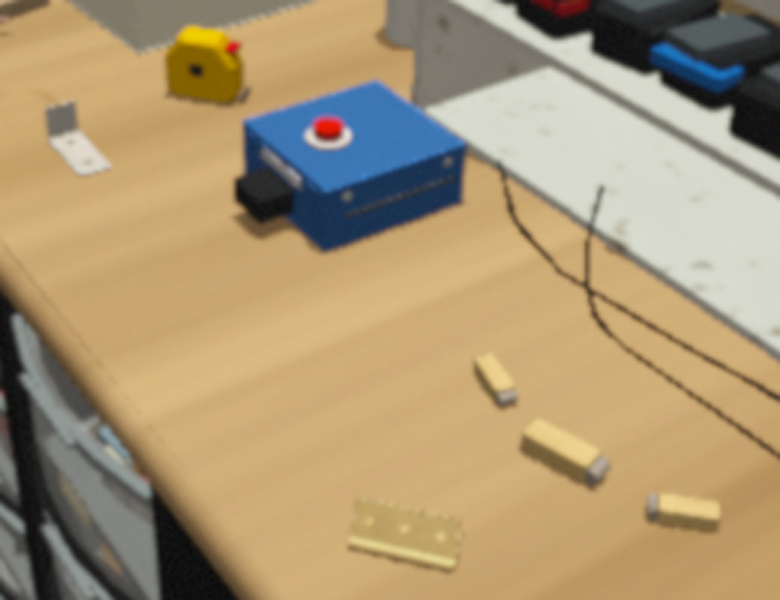

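The top crop shows the drawer at (305,120) with the red button at (305,144) and the boss toward the bottom. The largest catch is the middle one, at crop (667,197), with its roller at the right. The scene crop agrees.

```bash
cat > h.py <<'E'
from rig import r
import cv2,numpy as np
from scipy.spatial.transform import Rotation as R
def ray(c,uv,z,T=None):
    i=r.camera_info(c); P=i["pose"] if T is None else T
    uv=np.atleast_2d(uv).astype(float)
    d=np.c_[(uv[:,0]-i["cx"])/i["fx"],(uv[:,1]-i["cy"])/i["fy"],np.ones(len(uv))]@P[:3,:3].T
    return P[:3,3]+d*((z-P[2,3])/d[:,2])[:,None]
def tool():
    s=r.sense(); T=np.eye(4); T[:3,:3]=R.from_euler("xyz",s["tcp_rot"]).as_matrix(); T[:3,3]=s["eef_pos"]; return T
def wrist(): return tool()@r.camera_info("wrist")["hand_eye"]
def togo(p,rpy):
    "shift (m) and rotvec (deg) in tool axes from present pose"
    T=tool(); print("d",np.round(T[:3,:3].T@(np.array(p)-T[:3,3])/1000,4),"rot",np.round((R.from_matrix(T[:3,:3]).inv()*R.from_euler("xyz",rpy)).as_rotvec(degrees=True),2))
E
python3 - <<'E'
from h import *
a=cv2.imread("pics/top0.png"); h=cv2.cvtColor(a,cv2.COLOR_BGR2HSV)
m=cv2.inRange(h,(0,150,120),(8,255,255))|cv2.inRange(h,(172,150,120),(180,255,255)); m[:,:240]=0;m[:,330:]=0;m[:150]=0;m[260:]=0
v,u=np.nonzero(m); print("button",len(u),ray("top",[u.mean(),v.mean()],74))
b=cv2.inRange(h,(100,120,60),(125,255,255)); b[:150]=0;b[270:]=0;b[:,:230]=0;b[:,340:]=0
c=max(cv2.findContours(b,0,2)[0],key=cv2.contourArea)
rc=cv2.minAreaRect(c); q=cv2.boxPoints(rc); print(q, ray("top",q,60)[:,:2])
print("corners",ray("top",140+np.array([[237,48],[377,48],[377,193],[236,193]])/2.15,60)[:,:2])
print("boss front",ray("top",140+np.array([[285,234],[330,236]])/2.15,38)[:,:2])
# middle catch
b=cv2.inRange(h,(15,20,150),(35,110,255))
r.grab_frame("top")
for d in r.cut_out("roller_catch","top"):
    w=d["mask"].astype(np.uint8); c=max(cv2.findContours(w,0,2)[0],key=cv2.contourArea); rc=cv2.minAreaRect(c); q=ray("top",cv2.boxPoints(rc),12)[:,:2]
    print(d["p"],w.sum(),rc,np.round(q).tolist(),q.mean(0))
r.grab_frame("scene")
for d in r.cut_out("roller_catch","scene"):
    v,u=np.nonzero(d["mask"]); print(ray("scene",[u.mean(),v.mean()],10)[0],len(u))
E
```

```text
button 109 [[617.83103907  65.76383254  74.        ]]
[[248.90237 230.68546]
 [250.34012 161.67374]
 [315.68674 163.03513]
 [314.249   232.04684]] [[572.57501365 131.9329235 ]
 [714.26177383 129.55367952]
 [709.26441316  -3.36124824]
 [567.81448174   1.171175  ]]
corners [[712.90471146 129.76784522]
 [710.75459518  -2.69176784]
 [572.38071534  -1.08128263]
 [574.40345623 130.20693571]]
boss front [[537.65909225  86.92655493]
 [535.11429424  44.39200682]]
0.65 280 ((449.61322021484375, 231.89622497558594), (10.302042007446289, 29.257801055908203), 74.05460357666016) [[573.0, -247.0], [589.0, -307.0], [568.0, -312.0], [552.0, -252.0]] [ 570.2858812  -279.46725699]
0.6 131 ((409.6000061035156, 227.70001220703125), (19.922346115112305, 7.273237705230713), 18.43494987487793) [[580.0, -174.0], [595.0, -180.0], [581.0, -219.0], [566.0, -213.0]] [ 580.38930356 -196.46542477]
0.59 173 ((486.0000305175781, 217.5), (7.77817440032959, 21.92030906677246), 45.0) [[589.0, -334.0], [622.0, -368.0], [610.0, -379.0], [577.0, -345.0]] [ 599.46480033 -356.68034599]
[ 571.76757389 -277.95793362   10.        ] 348
[ 580.34876219 -198.97522763   10.        ] 129
[ 598.31497862 -358.26625756   10.        ] 235
```

Run:
```python
from h import *
togo([618,65.5,190],[np.pi,0,1.57]); togo([618,65.5,110],[np.pi,0,1.57])
```

```text
d [-0.5459 -0.3279  0.0663] rot [-0.    0.   67.54]
d [-0.5459 -0.3279  0.1463] rot [-0.    0.   67.54]
```

>>> {"name": "carry_out", "arguments": {
  "delta_pos": [
    [-0.05, -0.03, 0.006],
    [-0.1, -0.06, 0.012],
    [-0.15, -0.09, 0.018],
    [-0.2, -0.12, 0.025],
    [-0.25, -0.15, 0.03],
    [-0.3, -0.18, 0.036],
    [-0.35, -0.21, 0.042],
    [-0.4, -0.24, 0.05]
  ],
  "rot": [
    [0, 0, 8],
    [0, 0, 16],
    [0, 0, 24],
    [0, 0, 32],
    [0, 0, 40],
    [0, 0, 48],
    [0, 0, 56],
    [0, 0, 64]
  ],
  "claw": 0.0
}}

```text
clock: 2.0
eef_pos: [518.1, 201.0, 206.5]
tcp_rot: [3.141, -0.0, 1.627]
contact_force: [0.6, 0.4, 1.0]
opening: -0.002
grasp_force: 0.0
```

Run:
```python
from h import *
togo([618,65.5,110],[np.pi,0,1.57]); print(tool()[:3,3],r.sense()["clock"],r.sense()["contact_force"])
```

```text
d [-0.141   0.092   0.0966] rot [ 0.06 -0.02  3.28]
[518.12525468 201.03689374 206.51077693] 2.0 [0.56152985 0.3784183  1.0239496 ]
```

>>> {"name": "carry_out", "arguments": {
  "delta_pos": [
    [-0.047, 0.031, 0.03],
    [-0.094, 0.061, 0.06],
    [-0.141, 0.092, 0.08],
    [-0.141, 0.092, 0.0966],
    [-0.141, 0.092, 0.0966],
    [-0.141, 0.092, 0.0966]
  ],
  "rot": [
    [0, 0, 3.3],
    [0, 0, 3.3],
    [0, 0, 3.3],
    [0, 0, 3.3],
    [0, 0, 3.3],
    [0, 0, 3.3]
  ]
}}

```text
clock: 2.75
eef_pos: [617.0, 68.4, 110.3]
tcp_rot: [3.141, -0.0, 1.575]
contact_force: [-0.0, -0.0, 0.5]
opening: -0.002
grasp_force: 0.0
```

>>> {"name": "carry_out", "arguments": {
  "delta_pos": [
    [0, 0, 0.004],
    [0, 0, 0.007],
    [0, 0, 0.01],
    [0, 0, 0.012],
    [0, 0, 0.013]
  ],
  "rot": [
    [0, 0, 0],
    [0, 0, 0],
    [0, 0, 0],
    [0, 0, 0],
    [0, 0, 0]
  ]
}}

```text
clock: 3.38
eef_pos: [617.2, 67.6, 96.7]
tcp_rot: [-3.141, -0.0, 1.574]
contact_force: [-0.3, 2.6, 3.6]
opening: 0.001
grasp_force: 1.7
```

>>> {"name": "carry_out", "arguments": {
  "delta_pos": [
    [0, 0, 0.001],
    [0, 0, 0.002],
    [0, 0, 0.003],
    [0, 0, 0.004],
    [0, 0, 0.005]
  ],
  "rot": [
    [0, 0, 0],
    [0, 0, 0],
    [0, 0, 0],
    [0, 0, 0],
    [0, 0, 0]
  ]
}}

```text
clock: 4.0
eef_pos: [617.4, 67.3, 91.8]
tcp_rot: [3.142, 0.0, 1.574]
contact_force: [-0.7, -0.6, 5.0]
opening: 0.0
grasp_force: 2.3
```

>>> {"name": "carry_out", "arguments": {
  "delta_pos": [
    [0, 0, 0.0008],
    [0, 0, 0.0015],
    [0, 0, 0.0015],
    [0, 0, 0.0015]
  ],
  "rot": [
    [0, 0, 0],
    [0, 0, 0],
    [0, 0, 0],
    [0, 0, 0]
  ]
}}

```text
clock: 4.5
eef_pos: [617.4, 67.3, 90.3]
tcp_rot: [3.141, 0.0, 1.574]
contact_force: [-0.5, -1.1, 5.5]
opening: 0.003
grasp_force: 2.6
```

Run:
```python
from h import *
print(r.sense()["contact_force"])
a=r.grab_frame("top"); cv2.imwrite("pics/t2.png",a)
print(r.recognise("tray_boss","top"))
togo([617.4,67,250],[np.pi,0,1.57]); togo([570,-279,150],[np.pi,0,1.83])
cv2.imwrite("pics/t2c.png",cv2.resize(a[140:330,140:510],None,fx=2.15,fy=2.15))
```

```text
[-0.53258212 -1.13266069  5.48977654]
[]
d [-0.0003  0.     -0.1597] rot [0.01 0.01 0.25]
d [-0.3462 -0.0486 -0.0596] rot [ 1.000e-02  1.000e-02 -1.465e+01]
```

View pics/t2c.png

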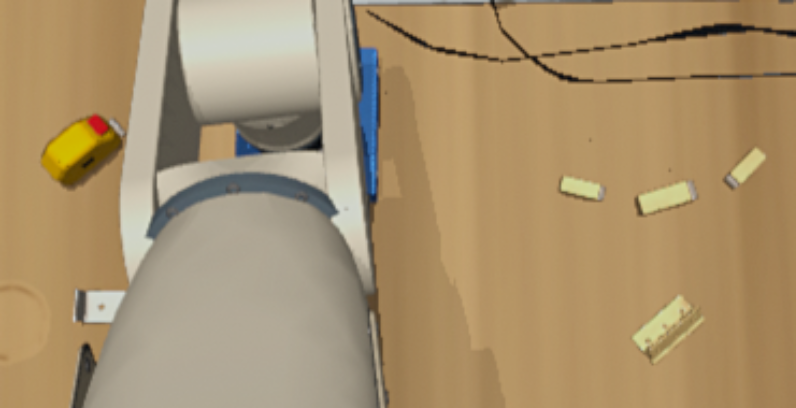

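The arm hides the unit in this view, and the catch and the other parts haven't moved. The button is about 8 mm down, so the tray should be released. I'll lift off and move over to the catch.

>>> {"name": "carry_out", "arguments": {
  "delta_pos": [
    [0, 0, -0.03],
    [-0.05, -0.007, -0.06],
    [-0.105, -0.014, -0.06],
    [-0.16, -0.021, -0.06],
    [-0.21, -0.028, -0.06],
    [-0.26, -0.035, -0.06],
    [-0.31, -0.042, -0.06],
    [-0.346, -0.0486, -0.06]
  ],
  "rot": [
    [0, 0, 0],
    [0, 0, -2],
    [0, 0, -4],
    [0, 0, -6],
    [0, 0, -8],
    [0, 0, -10],
    [0, 0, -12],
    [0, 0, -14.6]
  ],
  "claw": 0.06
}}

```text
clock: 5.6
eef_pos: [569.3, -280.8, 149.8]
tcp_rot: [-3.141, 0.0, 1.829]
contact_force: [-0.2, 1.2, 0.1]
opening: 0.701
grasp_force: 0.0
```

Run:
```python
from h import *
print(r.sense()["eef_pos"],r.sense()["qvel"].round(2))
T=wrist(); a=r.grab_frame("wrist"); cv2.imwrite("pics/w1.png",a)
for d in r.cut_out("roller_catch","wrist"):
    w=d["mask"].astype(np.uint8); c=max(cv2.findContours(w,0,2)[0],key=cv2.contourArea); rc=cv2.minAreaRect(c); q=ray("wrist",cv2.boxPoints(rc),14,T)[:,:2]
    print(d["p"],d["box"],np.round(q).tolist(),q.mean(0))
t=r.grab_frame("top"); cv2.imwrite("pics/t3.png",t)
print(r.recognise("tray_boss","top"))
b=t[140:330,200:500]; b=cv2.resize(b,(790,500)); cv2.imwrite("pics/t3c.png",b)
s=cv2.resize(a,(400,300)); s2=cv2.resize(t[150:300,230:330],(400,600)); o=np.zeros((600,800,3),np.uint8);o[:300,:400]=s;o[:,400:]=s2;cv2.imwrite("pics/m3.png",o)
```

```text
[ 569.33327114 -280.77346644  149.7545085 ] [-0.44  0.1  -0.16  0.    0.07 -0.8 ]
0.84 [296.9, 182.3, 329.9, 269.7] [[554.0, -251.0], [573.0, -246.0], [590.0, -302.0], [570.0, -308.0]] [ 571.46600023 -276.93690525]
0.78 [301.8, 305.3, 347.9, 366.1] [[577.0, -342.0], [589.0, -329.0], [622.0, -362.0], [609.0, -377.0]] [ 599.10685614 -352.58491722]
0.55 [340.0, 73.1, 394.2, 143.8] [[567.0, -216.0], [579.0, -174.0], [595.0, -178.0], [584.0, -221.0]] [ 581.28341976 -197.45119209]
[{'box': [251.8, 233.7, 312.7, 293.4], 'p': 0.61}]
```

View pics/m3.png

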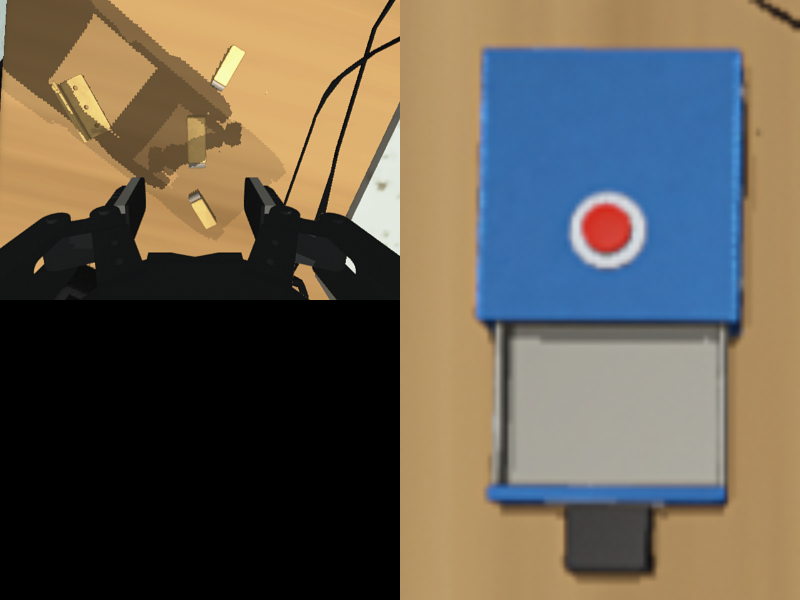

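The tray is fully out: in the right panel its open floor spans about (500–725, 330–490) and the boss sits at (608,540). The wrist picture shows the catch between the fingers, at (197,140).

Run:
```python
from h import *
togo([571.5,-278,29],[np.pi,0,1.846]); T=tool(); print(T[:3,3])
t=lambda p:ray("top",[230+(p[0]-400)/4,150+p[1]/4],p[2])[0].round(1)
print("floor corners",t((512,485,8)),t((720,485,8)),"front wall top",t((487,487,54)),t((725,487,54)),"boss",t((567,570,38)),t((650,570,38)),"house front",t((482,320,60)),t((738,320,60)),"back",t((482,50,60)),t((742,50,60)))
```

```text
d [0.0003 0.0022 0.1207] rot [-0.02 -0.04 -1.09]
[ 569.47985991 -278.96887139  149.667244  ]
floor corners [494.5 120.4   8. ] [492.9  12.4   8. ] front wall top [490.7 126.8  54. ] [488.9   8.2  54. ] boss [449.4  88.7  38. ] [448.8  46.9  38. ] house front [573.9 128.7  60. ] [571.9   0.6  60. ] back [712.5 129.2  60. ] [710.4  -3.   60. ]
```

>>> {"name": "carry_out", "arguments": {
  "delta_pos": [
    [0.0003, 0.0022, 0.04],
    [0.0003, 0.0022, 0.08],
    [0.0003, 0.0022, 0.105],
    [0.0003, 0.0022, 0.12],
    [0.0003, 0.0022, 0.12],
    [0.0003, 0.0022, 0.12]
  ],
  "rot": [
    [0, 0, -1],
    [0, 0, -1],
    [0, 0, -1],
    [0, 0, -1],
    [0, 0, -1],
    [0, 0, -1]
  ]
}}

```text
clock: 6.55
eef_pos: [572.8, -277.9, 31.2]
tcp_rot: [3.14, 0.001, 1.847]
contact_force: [1.0, -0.3, -0.6]
opening: 0.703
grasp_force: 0.0
```

>>> {"name": "carry_out", "arguments": {
  "delta_pos": [
    [0, 0, 0],
    [0, 0, 0],
    [0, 0, 0],
    [0, 0, 0],
    [0, 0, 0],
    [0, 0, 0]
  ],
  "rot": [
    [0, 0, 0],
    [0, 0, 0],
    [0, 0, 0],
    [0, 0, 0],
    [0, 0, 0],
    [0, 0, 0]
  ],
  "claw": 0.0,
  "grip_force": 25
}}

```text
clock: 7.3
eef_pos: [572.4, -278.1, 31.0]
tcp_rot: [3.141, 0.001, 1.846]
contact_force: [-0.6, 0.5, 6.2]
opening: 0.225
grasp_force: 25.3
```

>>> {"name": "carry_out", "arguments": {
  "delta_pos": [
    [0, 0, -0.03],
    [0, 0, -0.08],
    [0, 0, -0.11],
    [0, 0, -0.11]
  ],
  "rot": [
    [0, 0, 0],
    [0, 0, 0],
    [0, 0, 0],
    [0, 0, 0]
  ]
}}

```text
clock: 7.8
eef_pos: [573.4, -278.6, 142.8]
tcp_rot: [3.138, 0.003, 1.846]
contact_force: [-0.6, -0.2, -1.5]
opening: 0.224
grasp_force: 24.7
```

Run:
```python
from h import *
togo([532,66.5,140],[np.pi,0,1.556]); print(tool()[:3,3],r.sense()["grasp_force"],r.sense()["contact_force"])
```

```text
d [0.3434 0.0541 0.0019] rot [ 0.23  0.15 16.63]
[ 573.37000596 -278.62084689  142.84091237] 24.73822385072708 [-0.64818391 -0.18765695 -1.53205385]
```

>>> {"name": "carry_out", "arguments": {
  "delta_pos": [
    [0.045, 0.007, 0],
    [0.095, 0.015, 0],
    [0.145, 0.023, 0],
    [0.195, 0.031, 0],
    [0.245, 0.039, 0],
    [0.295, 0.047, 0],
    [0.33, 0.052, 0],
    [0.3434, 0.0541, 0]
  ],
  "rot": [
    [0, 0, 2],
    [0, 0, 4.5],
    [0, 0, 7],
    [0, 0, 9.5],
    [0, 0, 12],
    [0, 0, 14.5],
    [0, 0, 16],
    [0, 0, 16.6]
  ]
}}

```text
clock: 8.8
eef_pos: [529.3, 68.8, 138.9]
tcp_rot: [-3.139, 0.0, 1.558]
contact_force: [-0.0, -0.8, -0.7]
opening: 0.223
grasp_force: 24.7
```

>>> {"name": "carry_out", "arguments": {
  "delta_pos": [
    [0, 0, 0],
    [0, 0, 0]
  ],
  "rot": [
    [0, 0, 0],
    [0, 0, 0]
  ]
}}

```text
clock: 9.05
eef_pos: [530.5, 66.3, 139.8]
tcp_rot: [-3.141, 0.0, 1.556]
contact_force: [-0.6, 0.1, -1.0]
opening: 0.227
grasp_force: 24.7
```

Run:
```python
from h import *
togo([532,66.5,42],[np.pi,0,1.556]); print(tool()[:3,3],r.sense()["grasp_force"],r.sense()["contact_force"])
cv2.imwrite("pics/w4.png",r.grab_frame("wrist"))
```

```text
d [0.0003 0.0015 0.0978] rot [-0.03  0.02  0.03]
[530.53928442  66.29744218 139.79512966] 24.721928536891937 [-0.57472563  0.05892252 -0.96679656]
```

View pics/w4.png

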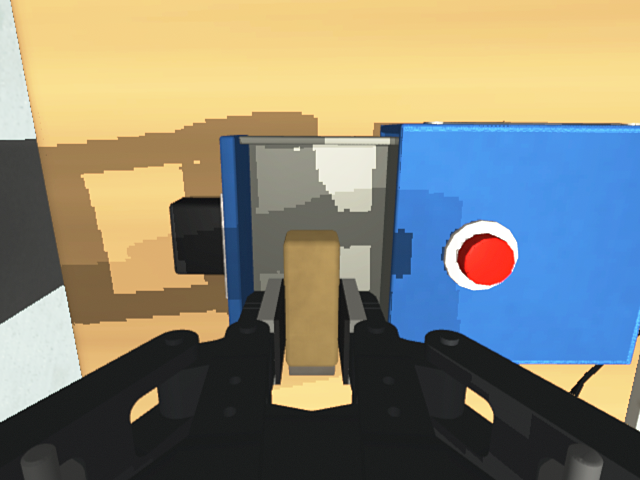

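The catch is held between the pads at (312,300), centred over the open tray, whose front wall is at column 235 and the housing edge at column 395. I'll lower it and watch the force.

>>> {"name": "carry_out", "arguments": {
  "delta_pos": [
    [0, 0.0015, 0.04],
    [0, 0.0015, 0.07],
    [0, 0.0015, 0.085],
    [0, 0.0015, 0.093],
    [0, 0.0015, 0.097],
    [0, 0.0015, 0.097],
    [0, 0.0015, 0.097]
  ],
  "rot": [
    [0, 0, 0],
    [0, 0, 0],
    [0, 0, 0],
    [0, 0, 0],
    [0, 0, 0],
    [0, 0, 0],
    [0, 0, 0]
  ]
}}

```text
clock: 9.98
eef_pos: [532.5, 67.3, 43.9]
tcp_rot: [3.14, -0.0, 1.557]
contact_force: [0.8, 0.3, -1.0]
opening: 0.229
grasp_force: 24.7
```

>>> {"name": "carry_out", "arguments": {
  "delta_pos": [
    [0, 0, 0.001],
    [0, 0, 0.002],
    [0, 0, 0.002],
    [0, 0, 0.002]
  ],
  "rot": [
    [0, 0, 0],
    [0, 0, 0],
    [0, 0, 0],
    [0, 0, 0]
  ]
}}

```text
clock: 10.48
eef_pos: [532.0, 67.3, 41.2]
tcp_rot: [-3.142, -0.0, 1.557]
contact_force: [0.0, 0.1, -0.7]
opening: 0.229
grasp_force: 24.7
```

>>> {"name": "carry_out", "arguments": {
  "delta_pos": [
    [0, 0, 0.001],
    [0, 0, 0.001]
  ],
  "rot": [
    [0, 0, 0],
    [0, 0, 0]
  ]
}}

```text
clock: 10.72
eef_pos: [532.0, 67.3, 40.1]
tcp_rot: [-3.141, 0.0, 1.557]
contact_force: [-0.1, -0.2, -1.0]
opening: 0.227
grasp_force: 24.7
```

>>> {"name": "carry_out", "arguments": {
  "delta_pos": [
    [0, 0, 0],
    [0, 0, 0],
    [0, 0, 0],
    [0, 0, 0]
  ],
  "rot": [
    [0, 0, 0],
    [0, 0, 0],
    [0, 0, 0],
    [0, 0, 0]
  ],
  "claw": 0.036
}}

```text
clock: 11.22
eef_pos: [530.7, 67.2, 40.2]
tcp_rot: [-3.139, 0.0, 1.557]
contact_force: [-5.7, 0.7, 5.4]
opening: 0.425
grasp_force: 3.4
```

>>> {"name": "carry_out", "arguments": {
  "delta_pos": [
    [0, 0, -0.03],
    [0, 0, -0.07],
    [0, 0, -0.1],
    [0, 0, -0.1]
  ],
  "rot": [
    [0, 0, 0],
    [0, 0, 0],
    [0, 0, 0],
    [0, 0, 0]
  ]
}}

```text
clock: 11.72
eef_pos: [533.7, 67.5, 142.5]
tcp_rot: [3.137, -0.001, 1.557]
contact_force: [-0.2, -0.3, -1.2]
opening: 0.42
grasp_force: 0.0
```

Run:
```python
from h import *
T=wrist();a=r.grab_frame("wrist"); cv2.imwrite("pics/w5.png",a)
for d in r.cut_out("roller_catch","wrist"):
    v,u=np.nonzero(d["mask"]);print(d["p"],d["box"],ray("wrist",[u.mean(),v.mean()],24,T))
togo([400,66.5,140],[np.pi,0,1.556]);togo([400,66.5,40],[np.pi,0,1.556])
```

```text
0.66 [289.9, 191.6, 325.7, 280.5] [[532.69605237  70.69846476  24.        ]]
d [-0.0026 -0.1319 -0.    ] rot [ 0.02 -0.    0.04]
d [-0.0026 -0.1319  0.1   ] rot [ 0.02 -0.    0.04]
```

View pics/w5.png

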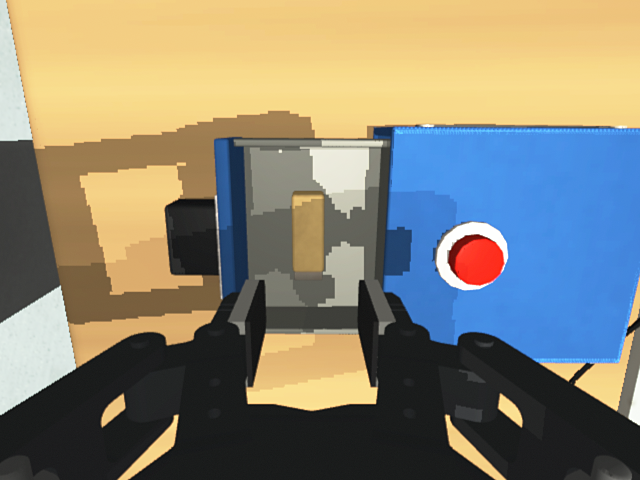

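The catch lies flat in the tray at (308,232) and has been let go. Next I'll turn the tool 90° and close the fingers, so the flat pad sides push the boss.

>>> {"name": "carry_out", "arguments": {
  "delta_pos": [
    [0, -0.02, 0],
    [-0.001, -0.04, 0],
    [-0.001, -0.06, 0],
    [-0.002, -0.08, 0],
    [-0.002, -0.1, 0],
    [-0.0026, -0.117, 0],
    [-0.0026, -0.117, 0],
    [-0.0026, -0.117, 0]
  ],
  "rot": [
    [0, 0, 10],
    [0, 0, 20],
    [0, 0, 30],
    [0, 0, 40],
    [0, 0, 50],
    [0, 0, 60],
    [0, 0, 70],
    [0, 0, 80]
  ],
  "claw": 0.0
}}

```text
clock: 12.82
eef_pos: [413.9, 66.2, 139.0]
tcp_rot: [-3.142, 0.002, 0.155]
contact_force: [0.1, -0.5, -0.7]
opening: -0.005
grasp_force: 0.0
```

>>> {"name": "carry_out", "arguments": {
  "delta_pos": [
    [0, 0, 0],
    [0, 0, 0]
  ],
  "rot": [
    [0, 0, 10],
    [0, 0, 10]
  ]
}}

```text
clock: 13.08
eef_pos: [414.2, 66.2, 139.1]
tcp_rot: [3.141, 0.002, -0.013]
contact_force: [0.3, 0.2, 0.5]
opening: 0.003
grasp_force: 0.0
```

Run:
```python
from h import *
print(tool()[:3,3],r.sense()["opening"])
togo([418,67,40],[np.pi,0,-.015])
T=wrist();a=r.grab_frame("wrist")
for t in("tray_boss","roller_catch"):
  for d in r.recognise(t,"wrist"): print(t,d)
```

```text
[414.19477622  66.17711805 139.12288079] 0.003272893606627109
d [ 0.004  -0.0009  0.0991] rot [0.02 0.12 0.12]
tray_boss {'box': [183.4, 1.6, 426.9, 187.7], 'p': 0.65}
roller_catch {'box': [255.0, 5.6, 362.8, 50.2], 'p': 0.7}
```

>>> {"name": "carry_out", "arguments": {
  "delta_pos": [
    [0, -0.001, 0.04],
    [0, -0.001, 0.08],
    [0, -0.001, 0.099],
    [0, -0.001, 0.099]
  ],
  "rot": [
    [0, 0, 0],
    [0, 0, 0],
    [0, 0, 0],
    [0, 0, 0]
  ]
}}

```text
clock: 13.72
eef_pos: [413.9, 67.1, 40.0]
tcp_rot: [3.141, 0.003, -0.012]
contact_force: [-0.2, 0.2, 0.2]
opening: 0.004
grasp_force: 0.0
```

>>> {"name": "carry_out", "arguments": {
  "delta_pos": [
    [0.005, 0, 0],
    [0.01, 0, 0],
    [0.015, 0, 0],
    [0.018, 0, 0],
    [0.021, 0, 0],
    [0.024, 0, 0],
    [0.027, 0, 0],
    [0.03, 0, 0]
  ],
  "rot": [
    [0, 0, 0],
    [0, 0, 0],
    [0, 0, 0],
    [0, 0, 0],
    [0, 0, 0],
    [0, 0, 0],
    [0, 0, 0],
    [0, 0, 0]
  ]
}}

```text
clock: 14.72
eef_pos: [444.6, 66.8, 41.0]
tcp_rot: [3.141, 0.001, -0.014]
contact_force: [-3.0, -0.7, 1.5]
opening: 0.001
grasp_force: 1.5
```

>>> {"name": "carry_out", "arguments": {
  "delta_pos": [
    [0.004, 0, 0],
    [0.008, 0, 0],
    [0.013, 0, 0],
    [0.018, 0, 0],
    [0.023, 0, 0],
    [0.028, 0, 0],
    [0.033, 0, 0],
    [0.038, 0, 0]
  ],
  "rot": [
    [0, 0, 0],
    [0, 0, 0],
    [0, 0, 0],
    [0, 0, 0],
    [0, 0, 0],
    [0, 0, 0],
    [0, 0, 0],
    [0, 0, 0]
  ]
}}

```text
clock: 15.72
eef_pos: [483.2, 66.3, 41.1]
tcp_rot: [3.142, 0.0, -0.014]
contact_force: [-5.3, -1.8, -0.8]
opening: 0.001
grasp_force: 2.0
```

>>> {"name": "carry_out", "arguments": {
  "delta_pos": [
    [0.005, 0, 0],
    [0.01, 0, 0],
    [0.015, 0, 0],
    [0.019, 0, 0],
    [0.022, 0, 0],
    [0.025, 0, 0],
    [0.028, 0, 0],
    [0.03, 0, 0]
  ],
  "rot": [
    [0, 0, 0],
    [0, 0, 0],
    [0, 0, 0],
    [0, 0, 0],
    [0, 0, 0],
    [0, 0, 0],
    [0, 0, 0],
    [0, 0, 0]
  ]
}}

```text
clock: 16.73
eef_pos: [513.2, 65.9, 41.2]
tcp_rot: [3.142, 0.0, -0.014]
contact_force: [-4.8, -3.8, 1.2]
opening: -0.002
grasp_force: 2.1
```

>>> {"name": "carry_out", "arguments": {
  "delta_pos": [
    [0.002, 0, 0],
    [0.004, 0, 0],
    [0.006, 0, 0],
    [0.008, 0, 0],
    [0.0095, 0, 0],
    [0.011, 0, 0]
  ],
  "rot": [
    [0, 0, 0],
    [0, 0, 0],
    [0, 0, 0],
    [0, 0, 0],
    [0, 0, 0],
    [0, 0, 0]
  ]
}}

```text
clock: 17.48
eef_pos: [523.8, 65.7, 41.1]
tcp_rot: [3.141, 0.001, -0.014]
contact_force: [-4.8, -3.8, 2.3]
opening: 0.001
grasp_force: 2.6
```

>>> {"name": "carry_out", "arguments": {
  "delta_pos": [
    [0.001, 0, 0],
    [0.002, 0, 0],
    [0.003, 0, 0],
    [0.003, 0, 0]
  ],
  "rot": [
    [0, 0, 0],
    [0, 0, 0],
    [0, 0, 0],
    [0, 0, 0]
  ]
}}

```text
clock: 17.98
eef_pos: [526.9, 65.6, 41.2]
tcp_rot: [3.141, 0.001, -0.014]
contact_force: [-5.0, -3.0, 0.4]
opening: 0.001
grasp_force: 2.4
```

>>> {"name": "carry_out", "arguments": {
  "delta_pos": [
    [0.001, 0, 0],
    [0.002, 0, 0],
    [0.002, 0, 0]
  ],
  "rot": [
    [0, 0, 0],
    [0, 0, 0],
    [0, 0, 0]
  ]
}}

```text
clock: 18.35
eef_pos: [528.9, 65.6, 41.2]
tcp_rot: [3.141, 0.001, -0.014]
contact_force: [-5.9, -2.5, 1.2]
opening: -0.004
grasp_force: 2.5
```

>>> {"name": "carry_out", "arguments": {
  "delta_pos": [
    [0.001, 0, 0],
    [0.002, 0, 0],
    [0.002, 0, 0]
  ],
  "rot": [
    [0, 0, 0],
    [0, 0, 0],
    [0, 0, 0]
  ]
}}

```text
clock: 18.73
eef_pos: [530.4, 65.5, 41.1]
tcp_rot: [3.141, 0.002, -0.014]
contact_force: [-6.8, -3.5, 3.0]
opening: 0.004
grasp_force: 3.3
```

>>> {"name": "carry_out", "arguments": {
  "delta_pos": [
    [0.0005, 0, 0],
    [0.001, 0, 0],
    [0.001, 0, 0]
  ],
  "rot": [
    [0, 0, 0],
    [0, 0, 0],
    [0, 0, 0]
  ]
}}

```text
clock: 19.1
eef_pos: [531.2, 65.5, 41.1]
tcp_rot: [3.141, 0.002, -0.014]
contact_force: [-6.9, -2.9, 2.5]
opening: -0.003
grasp_force: 3.6
```

>>> {"name": "carry_out", "arguments": {
  "delta_pos": [
    [0.0005, 0, 0],
    [0.001, 0, 0],
    [0.001, 0, 0]
  ],
  "rot": [
    [0, 0, 0],
    [0, 0, 0],
    [0, 0, 0]
  ]
}}

```text
clock: 19.48
eef_pos: [532.1, 65.5, 41.1]
tcp_rot: [3.141, 0.002, -0.014]
contact_force: [-7.6, -3.3, 4.1]
opening: -0.002
grasp_force: 3.8
```

>>> {"name": "carry_out", "arguments": {
  "delta_pos": [
    [0.0005, 0, 0],
    [0.001, 0, 0],
    [0.001, 0, 0]
  ],
  "rot": [
    [0, 0, 0],
    [0, 0, 0],
    [0, 0, 0]
  ]
}}

```text
clock: 19.85
eef_pos: [533.1, 65.5, 41.1]
tcp_rot: [3.141, 0.002, -0.014]
contact_force: [-8.5, -3.2, 3.3]
opening: 0.003
grasp_force: 3.9
```

>>> {"name": "carry_out", "arguments": {
  "delta_pos": [
    [0.0005, 0, 0],
    [0.001, 0, 0],
    [0.001, 0, 0]
  ],
  "rot": [
    [0, 0, 0],
    [0, 0, 0],
    [0, 0, 0]
  ]
}}

```text
clock: 20.23
eef_pos: [534.0, 65.5, 41.1]
tcp_rot: [3.141, 0.002, -0.014]
contact_force: [-7.6, -2.6, 4.2]
opening: -0.0
grasp_force: 4.1
```

>>> {"name": "carry_out", "arguments": {
  "delta_pos": [
    [0.0005, 0, 0],
    [0.001, 0, 0],
    [0.001, 0, 0]
  ],
  "rot": [
    [0, 0, 0],
    [0, 0, 0],
    [0, 0, 0]
  ]
}}

```text
clock: 20.6
eef_pos: [534.9, 65.5, 41.1]
tcp_rot: [3.141, 0.003, -0.014]
contact_force: [-8.5, -3.0, 4.4]
opening: 0.003
grasp_force: 4.2
```

>>> {"name": "carry_out", "arguments": {
  "delta_pos": [
    [0.0005, 0, 0],
    [0.001, 0, 0],
    [0.001, 0, 0]
  ],
  "rot": [
    [0, 0, 0],
    [0, 0, 0],
    [0, 0, 0]
  ]
}}

```text
clock: 20.98
eef_pos: [535.8, 65.4, 41.1]
tcp_rot: [3.141, 0.003, -0.014]
contact_force: [-9.3, -2.7, 4.3]
opening: 0.003
grasp_force: 4.4
```

>>> {"name": "carry_out", "arguments": {
  "delta_pos": [
    [0.0005, 0, 0],
    [0.001, 0, 0],
    [0.001, 0, 0]
  ],
  "rot": [
    [0, 0, 0],
    [0, 0, 0],
    [0, 0, 0]
  ]
}}

```text
clock: 21.35
eef_pos: [537.2, 65.4, 41.1]
tcp_rot: [3.141, 0.002, -0.014]
contact_force: [-7.8, -3.3, 4.4]
opening: 0.005
grasp_force: 3.6
```

>>> {"name": "carry_out", "arguments": {
  "delta_pos": [
    [0.0005, 0, 0],
    [0.001, 0, 0],
    [0.001, 0, 0]
  ],
  "rot": [
    [0, 0, 0],
    [0, 0, 0],
    [0, 0, 0]
  ]
}}

```text
clock: 21.72
eef_pos: [539.0, 65.5, 41.2]
tcp_rot: [3.141, 0.0, -0.014]
contact_force: [-5.0, -3.7, 0.2]
opening: -0.003
grasp_force: 2.3
```

>>> {"name": "carry_out", "arguments": {
  "delta_pos": [
    [0.0005, 0, 0],
    [0.001, 0, 0],
    [0.001, 0, 0]
  ],
  "rot": [
    [0, 0, 0],
    [0, 0, 0],
    [0, 0, 0]
  ]
}}

```text
clock: 22.1
eef_pos: [540.0, 65.5, 41.2]
tcp_rot: [3.141, 0.0, -0.014]
contact_force: [-4.3, -3.6, 0.6]
opening: 0.0
grasp_force: 2.2
```

>>> {"name": "carry_out", "arguments": {
  "delta_pos": [
    [-0.002, 0, 0],
    [-0.005, 0, 0],
    [-0.008, 0, 0],
    [-0.012, 0, 0],
    [-0.017, 0, 0],
    [-0.024, 0, 0],
    [-0.035, 0, 0],
    [-0.05, 0, 0]
  ],
  "rot": [
    [0, 0, 0],
    [0, 0, 0],
    [0, 0, 0],
    [0, 0, 0],
    [0, 0, 0],
    [0, 0, 0],
    [0, 0, 0],
    [0, 0, 0]
  ]
}}

```text
clock: 23.1
eef_pos: [489.4, 66.3, 41.3]
tcp_rot: [-3.141, -0.001, -0.014]
contact_force: [0.3, 1.2, 0.2]
opening: -0.002
grasp_force: 0.0
```

>>> {"name": "carry_out", "arguments": {
  "delta_pos": [
    [-0.05, 0, 0],
    [-0.1, 0, -0.02],
    [-0.1, 0, -0.08],
    [-0.1, 0, -0.12],
    [-0.1, 0, -0.12],
    [-0.1, 0, -0.12]
  ],
  "rot": [
    [0, 0, 0],
    [0, 0, 0],
    [0, 0, 0],
    [0, 0, 0],
    [0, 0, 0],
    [0, 0, 0]
  ]
}}

```text
clock: 23.85
eef_pos: [389.2, 67.6, 160.8]
tcp_rot: [3.142, 0.0, -0.014]
contact_force: [0.6, 0.8, -0.7]
opening: -0.001
grasp_force: 0.0
```

Run:
```python
from h import *
t=r.grab_frame("top"); w=r.grab_frame("wrist"); s=r.grab_frame("scene")
o=np.zeros((600,800,3),np.uint8);o[:300,:400]=cv2.resize(w,(400,300));o[300:,:400]=cv2.resize(s[180:330,200:400],(400,300));o[:,400:]=cv2.resize(t[150:300,230:330],(400,600));cv2.imwrite("pics/m6.png",o)
```

```text
(no output)
```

View pics/m6.png

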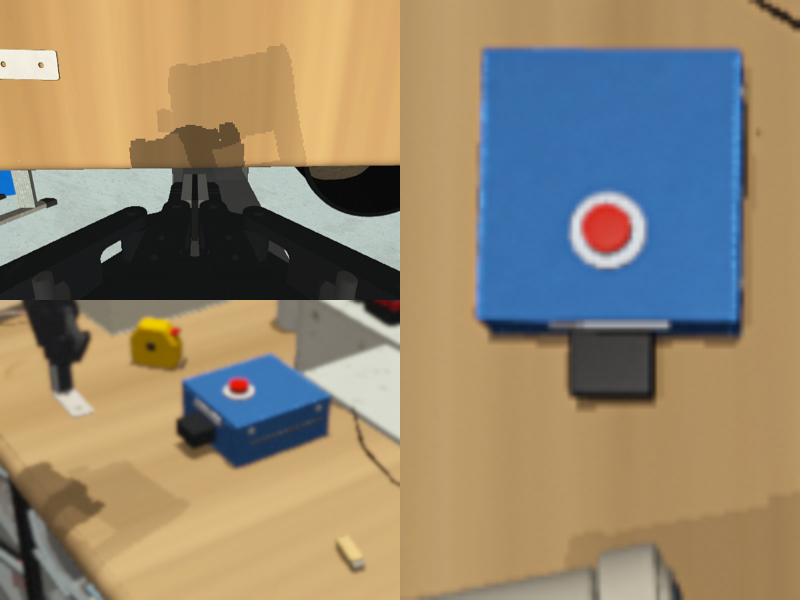

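The right panel shows the tray shut flush, with the boss at (612,365) where it started. The button is up and the arm is clear.

```bash
python3 -c "
from rig import r
print(r.sign_off())"
```

```text
the job is handed in; nothing more can be done
None
```

The largest roller catch is in the drawer and the tray is latched flush; the job was handed in at about 24 s with push forces on the drawer around 10 N, though the sign-off returned no verdict.

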